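Zero the tasting grinder and set six clicks

TASK

The coffee grinder on the display table has just been cleaned, so its grind setting has lost its zero. Push its spoke handles to turn the grind collar clockwise, seen from above, until you feel the burrs touch, gently and without forcing them together, then turn it back anticlockwise by exactly six clicks and leave it resting in that click. Do not disturb the catch cup, the bean hopper or the two gift boxes.

Things in the scene. Friction and masses are not known exactly. Their poses are not given: they have to be found in the camera images.
- grinder: White compact coffee grinder, fixed; origin on the table under the collar's axis, x to its back, y to its left, z up. Foot plate 175 x 124 x 20 mm, head 120 mm across up to 160 mm, collar above it. Its pose and engraved marks do not show where the burrs touch: that differs every time and is found only by feel, 10 to 19 clicks clockwise of the start.
- collar_axis (a point): Grind collar: dark knurled ring 115 mm across, 29 mm high (too wide to grip), with a bright neck 68 mm across rising to 39 mm above this point. Point: on its upright axis at spoke height, 175 mm above the table. Clockwise from above closes the burrs. 24 clicks a turn, 15 degrees each; let go less than half a click off, it springs into the click. A push of 3 to 6 N at a spoke passes a click.
- spoke_red (a point): Red-knobbed spoke of the collar. Steel rod 10 mm thick, level, sticking out of the collar from 58 to 98 mm from its axis, then a knob 19 mm thick out to 116 mm. Point: rod's centre line, 88 mm from the axis; nothing within 28 mm inwards of it, nor below it down to the grinder's foot plate (20 mm high).
- spoke_black_a (a point): Black-knobbed spoke, 120 degrees anticlockwise of the red one. Steel rod 10 mm thick, level, sticking out of the collar from 58 to 98 mm from its axis, then a knob 19 mm thick out to 116 mm. Point: rod's centre line, 88 mm from the axis; nothing within 28 mm inwards of it, nor below it down to the grinder's foot plate (20 mm high).
- spoke_black_b (a point): Black-knobbed spoke, 120 degrees clockwise of the red one. Steel rod 10 mm thick, level, sticking out of the collar from 58 to 98 mm from its axis, then a knob 19 mm thick out to 116 mm. Point: rod's centre line, 88 mm from the axis; nothing within 28 mm inwards of it, nor below it down to the grinder's foot plate (20 mm high).
- burr_turning (a point): Hidden in the head, on the axis: face of the burr that the collar raises 0.0625 mm a click (1.5 mm a turn), far less than a reading's error, so useless as a measurement. Burrs touch exactly in a click; pushed on, the collar does not click but resists as a spring, about 2.5 N at the spoke per mm (10 N at 4 mm); near 40 N they jam. Let go, it springs back to the contact click.
- burr_fixed (a point): Hidden in the head, on the axis: face of the fixed burr, 140 mm above the table. The height of burr_turning above it is the burr gap: zero at contact, 0.375 mm at six clicks.
- catch_cup: Bare metal cup, 66 mm across and 66 mm high, origin under its centre, standing loose on the grinder's foot plate (20 mm high) under the spout; leave alone
- hopper: Clear plastic bean hopper that was taken off for cleaning, 104 mm across, 95 mm high, origin under its centre, standing loose on the table in front; leave alone
- gift_box: Green gift box with a pale ribbon, 70 x 70 x 36 mm, origin under its centre, loose; leave alone. To the right of it and of the grinder stand a fixed leafy plant in a basket and picture frames, roughly half a metre high: swing past them high and close to the robot
- pink_box: Pink gift box with a pale ribbon, 65 x 65 x 36 mm, origin under its centre, loose, behind the grinder; leave alone

How it is judged:
By the outcome, as a careful person would: the job done as asked, in the order asked, and still so for the second after the job is handed in, with the robot touching nothing.
It also fails if it takes over 67 s, if anything falls off the work surface, if the arm or the gripper's body presses on something with over 40 N, if the wrist force passes 120 N, or if a joint passes its speed limit or range.

ROBOT

A 7-joint arm with a two-finger parallel gripper is mounted at the origin on a cart in front of the work surface, level with it; the furniture and walls round the work are solid. World frame = base frame: x ahead of the robot, y to its left, z up, the work surface at z = 0. Lengths are in m, angles in rad, forces in N, time in s.
With the tool pointing down it reaches from about 0.4 to 0.875 m from the base axis. Payload 19.3 kg.
Tool frame: the origin (TCP) lies at the very end of the fingers, on their centre line; the grasp point (between the pads) lies 19 mm behind it; y points along the fingers, x is the direction in which the jaws open and shut, and the axes are right-handed (so a half turn about y gives the same grasp; the last joint's range is limited). The gripper opens to 85 mm and grips with 20 to 120 N. Pads are 22 mm wide; open, the fingers measure 114 mm over their backs; the gripper's body (76 mm by 85 mm) begins 54 mm behind the grasp point. The pads swing forward as they close: fully open they stand 13 mm farther back than shut.
Start: joints at [-1.305, 0.521, -0.036, 1.599, 0.021, 1.021, -0.113], TCP at [0.206, 0.59, 0.231] pointing down, gripper open.
Joint ranges: [-2.91, 2.91], [-0.3, 2.13], [-1.5, 1.42], [0.17, 2.43], [-1.26, 4.41], [0.16, 1.93], [-2.52, 2.52]. Speed limits (rad/s): [1.89, 1.89, 2.39, 2.39, 3.01, 3.01, 3.01].

INTERFACE

Orientations are given as [roll, pitch, yaw] about the fixed x, y, z axes, in that order (R = Rz(yaw) Ry(pitch) Rx(roll)).
In Python, from workcell import bot gives the robot as it stands. The module is installed in compiled form; this text tells all that it offers.
- The arm moves only by the shell command python3 -m crank 'ROWS' [FORCE]. ROWS is JSON, a list of rows, each an object of numbers: "hand": the closure, from 0 (fully open) to 1 (shut); "dx", "dy", "dz": the shift along the tool's x, y, z in mm; "yaw": the turn about the tool's y in rad. In form: [{"hand": .., "dx": .., "dy": .., "dz": .., "yaw": ..}, ...]. A call has 1 to 12 rows; each row is the pose to reach, as a shift and turn from the pose commanded when the call began, along the tool's axes at that moment; what a row does not reach only later rows make up. A row lasts 1/12 s, in which the tool goes at most 41.7 mm and 7.16 degrees, less where a joint would pass 70% of its speed; a pose out of reach is approached as far as the arm can. A call with a gripper value outside its range is refused whole. The fingers move at their own pace and stop on an object; FORCE is the grip in N (left out, the last holds). Time passes only in rows, so rows that repeat a pose let the fingers close. It gives the time, the measured TCP pose, the force and the opening at its end, in the units of the state.
- bot.observe(): the state, without advancing time (a new reading comes with each control period).
- bot.grab_frame(name): name is "scene" or "top"; returns the picture (420x560x3 uint8, red, green, blue); there is no depth.
- bot.camera_info(name): a dict with "fx", "fy", "cx", "cy" (pixels), "dist" ([k1, k2, p1, p2, k3] as OpenCV has them; the pictures are not rectified), "rvec" (rotation vector, rad) and "tvec" (3), from world to camera coordinates, as OpenCV has them. Camera axes: x right, y down, z forward; pixel columns grow to the right and rows downward; lengths in m; the calibration is good to about 2 mm. A picture is of the moment at which its call begins. camera_info takes no time and is no camera call.
- bot.job_done(): hands the job in, once; it reports no verdict.
The state is a dict: "clock": time; "qpos": joint angles; "qd": joint speeds; "joint_efforts": joint torques, N m; "position": TCP position; "tool_rot": TCP orientation; "force": force on the tool from outside, world axes, zero at the start; "moment": the same for the moment, N m; "grip_width": finger opening in m.
Only numpy, scipy, OpenCV 4.12 (cv2) and the standard library are available. Lean on these libraries where they do the work, as an engineer would, in place of code of your own. Each camera call takes 0.05 s, during which the arm holds its last target.

## Working session

There is one attempt and no reset: what is moved stays moved. The work goes in short steps, Python scripts to look and compute and a shell command to move; the robot and the scene stay as the last step left them, time stands still between calls to the robot, and variables do not carry over. Pictures are saved under pics/ and viewed, and the job is handed in when it is done.

```bash
mkdir -p pics
python3 - <<'E'
from workcell import bot
import cv2
o=bot.observe()
print(o)
for n in("scene","top"):
    cv2.imwrite(f"pics/{n}0.png",bot.grab_frame(n)[:,:,::-1]); print(bot.camera_info(n))
E
```

```text
{'clock': 0.0, 'qpos': array([-1.30524409,  0.5220216 , -0.03636127,  1.59997425,  0.021177  ,
        1.02111142, -0.11282475]), 'qd': array([ 0.00051589, -0.00088072, -0.00103143,  0.00017459,  0.00043554,
       -0.00111368, -0.00156251]), 'joint_efforts': array([-1.25390226e-03, -9.27109909e+01,  1.97912291e+00, -3.69929266e+01,
        1.78381690e-02,  8.03902483e-03, -1.94923011e-06]), 'position': array([0.20582597, 0.58978853, 0.23073271]), 'tool_rot': array([-1.57084044e+00,  1.13015345e-03,  1.23502608e+00]), 'force': array([-0.35796531,  0.34441694,  0.68756172]), 'moment': array([ 0.00042537, -0.01140289,  0.00452383]), 'grip_width': 0.08538083561691895}
{'fx': 452.3973638678709, 'fy': 452.3973638678709, 'cx': 287.51955656561955, 'cy': 207.27397297372735, 'dist': array([-0.13377354,  0.        ,  0.        ,  0.        ,  0.        ]), 'rvec': array([ 2.30126323, -0.51894558,  0.24485864]), 'tvec': array([-0.47082142,  0.29977558,  0.85897397])}
{'fx': 507.34209300851177, 'fy': 507.34209300851177, 'cx': 276.0422473641912, 'cy': 210.84957368461028, 'dist': array([-0.04748858,  0.        ,  0.        ,  0.        ,  0.        ]), 'rvec': array([ 2.16135525, -2.12701628,  0.21794238]), 'tvec': array([0.05505759, 0.54626397, 1.16106164])}
```

View pics/scene0.png

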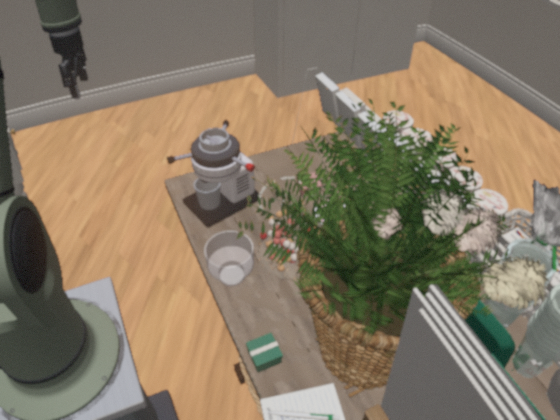

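View pics/top0.png

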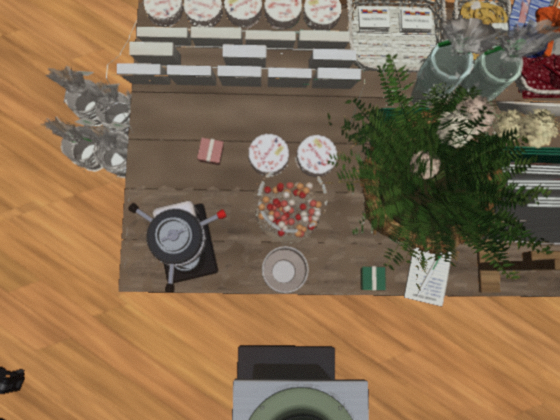

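```bash
cat > h.py <<'E'
import numpy as np, cv2
from workcell import bot
def ray(n,px):
    c=bot.camera_info(n);K=np.array([[c['fx'],0,c['cx']],[0,c['fy'],c['cy']],[0,0,1]])
    u=cv2.undistortPoints(np.array([[px]],float),K,c['dist'])[0,0]
    R=cv2.Rodrigues(c['rvec'])[0];return -R.T@c['tvec'],R.T@np.array([u[0],u[1],1])
def at(n,px,z):
    o,d=ray(n,px);return o+d*(z-o[2])/d[2]
def proj(n,P):
    c=bot.camera_info(n);K=np.array([[c['fx'],0,c['cx']],[0,c['fy'],c['cy']],[0,0,1]])
    return cv2.projectPoints(np.array(P,float).reshape(-1,3),c['rvec'],c['tvec'],K,c['dist'])[0][:,0]
E
python3 - <<'E'
from h import *
im=cv2.imread('pics/top0.png')
cv2.imwrite('pics/top0z.png',cv2.resize(im[180:310,110:240],None,fx=4.6,fy=4.6,interpolation=cv2.INTER_CUBIC))
im=cv2.imread('pics/scene0.png')
cv2.imwrite('pics/scene0z.png',cv2.resize(im[100:230,150:290],None,fx=4.6,fy=4.6,interpolation=cv2.INTER_CUBIC))
for p in((222,214),(133,207),(169,288)): print(at('top',p,.175))
E
```

```text
[0.51389985 0.18169524 0.175     ]
[0.52539861 0.37020894 0.175     ]
[0.35725996 0.28601423 0.175     ]
```

View pics/top0z.png

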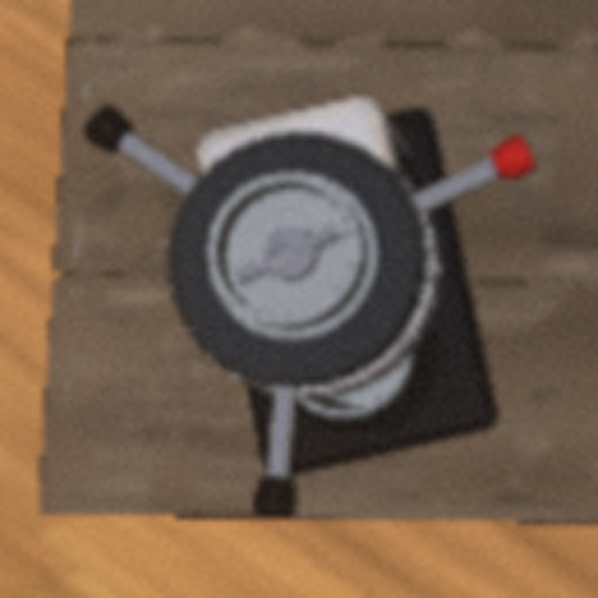

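View pics/scene0z.png

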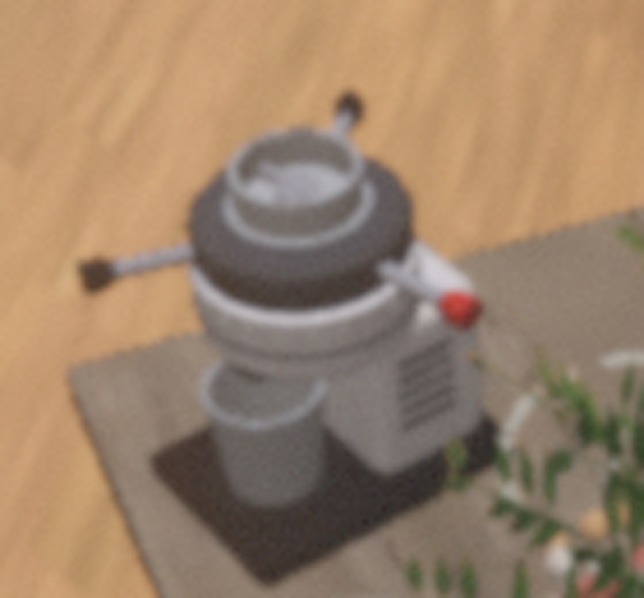

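Run:
```python
from h import *
T=lambda x,y:(110+(x+.5)/4.6-.5,180+(y+.5)/4.6-.5)
S=lambda x,y:(150+(x+.5)/4.6-.5,100+(y+.5)/4.6-.5)
P=[at('top',T(*p),.175)[:2] for p in((514,157),(105,128),(275,495))]
A=np.array([2*(P[1]-P[0]),2*(P[2]-P[0])]);b=np.array([P[1]@P[1]-P[0]@P[0],P[2]@P[2]-P[0]@P[0]])
c=np.linalg.solve(A,b);print('c',c)
for p in P: d=p-c;print(np.hypot(*d),np.degrees(np.arctan2(d[1],d[0])))
# neck top rim centre z=.214 in top
print('neck',at('top',T(293,254),.214), 'scene neck',at('scene',S(297,167),.214),'collar top',at('top',T(302,259),.189))
for p in((460,310),(96,273),(348,105)): print('scene knob',at('scene',S(*p),.175))
# column corners
for p in((200,145),(365,97),(385,115)): print('col',at('top',T(*p),.16),at('top',T(*p),.13))
# triangulate column right-back top corner
def tri(a,b):
    o1,d1=ray('top',a);o2,d2=ray('scene',b)
    s=np.linalg.lstsq(np.c_[d1,-d2],o2-o1,rcond=None)[0];return o1+d1*s[0],o2+d2*s[1]
print(tri(T(380,105),S(472,280)))
```

```text
c [0.46676106 0.28001813]
0.10801772649055674 -63.810690031645315
0.10801772649055685 57.723859101566624
0.10801772649055673 177.20607616965052
neck [0.46293787 0.27546712 0.214     ] scene neck [0.46466348 0.27579727 0.214     ] collar top [0.4638291  0.27567178 0.189     ]
scene knob [0.51270402 0.18165197 0.175     ]
scene knob [0.3575935  0.28587903 0.175     ]
scene knob [0.52446768 0.3733827  0.175     ]
col [0.51988352 0.33053426 0.16      ] [0.52498276 0.33702747 0.13      ]
col [0.54409752 0.25479339 0.16      ] [0.54987222 0.25917377 0.13      ]
col [0.53571319 0.2451021  0.16      ] [0.54125401 0.24921214 0.13      ]
(array([0.54571859, 0.25153537, 0.13199046]), array([0.54656587, 0.25131895, 0.1321205 ]))
```

```bash
cat >> h.py <<'E'
C=np.array([.466,.279])
def rel(x,y,z,yaw):
    o=bot.observe();p=o['position'];w=o['tool_rot'][2]
    d=np.array([x,y,z])-p
    dx=d[0]*np.cos(w)+d[1]*np.sin(w);dz=-d[0]*np.sin(w)+d[1]*np.cos(w)
    dyaw=-((yaw-w+np.pi)%(2*np.pi)-np.pi)
    return '{"dx":%.1f,"dy":%.1f,"dz":%.1f,"yaw":%.3f}'%(dx*1e3,-d[2]*1e3,dz*1e3,dyaw)
def arc(th,z,off=0,r=.086,yo=90):  # th deg, off=tangential anticlockwise m
    t=np.radians(th);p=C+r*np.array([np.cos(t),np.sin(t)])+off*np.array([-np.sin(t),np.cos(t)])
    return rel(p[0],p[1],z,t+np.radians(yo))
def st():
    o=bot.observe();p=o['position'];d=p[:2]-C
    th=np.degrees(np.arctan2(d[1],d[0]));u=np.array([-d[1],d[0]])/np.hypot(*d)
    print('t%.2f'%o['clock'],p.round(4),'rot',o['tool_rot'].round(3),'r%.1f th%.2f'%(np.hypot(*d)*1e3,th),'F',o['force'].round(2),'Ftan(+acw) %.2f'%(o['force'][:2]@u),'w%.4f'%o['grip_width'],'q7 %.2f'%o['qpos'][6])
E
python3 -c "
from h import *
print(arc(57,.231)); st()"
```

```text
{"dx":-124.2,"dy":-0.2,"dz":-368.4,"yaw":-1.331}
t0.10 [0.2059 0.5898 0.2308] rot [-1.571e+00  1.000e-03  1.235e+00] r405.3 th129.93 F [-0.38 -0.23 -1.36] Ftan(+acw) 0.44 w0.0855 q7 -0.11
```

```bash
python3 -m crank '[{"hand":0.6,"dx":-62,"dy":0,"dz":-184,"yaw":-0.66},{"hand":0.6,"dx":-62,"dy":0,"dz":-184,"yaw":-0.66},{"hand":0.6,"dx":-62,"dy":0,"dz":-184,"yaw":-0.66},{"hand":0.6,"dx":-62,"dy":0,"dz":-184,"yaw":-0.66},{"hand":0.6,"dx":-62,"dy":0,"dz":-184,"yaw":-0.66},{"hand":0.6,"dx":-62,"dy":0,"dz":-184,"yaw":-0.66},{"hand":0.6,"dx":-62,"dy":0,"dz":-184,"yaw":-0.66},{"hand":0.6,"dx":-62,"dy":0,"dz":-184,"yaw":-0.66}]'; python3 -c "
from h import *
print(arc(57,.231)); st()"
```

```text
clock: 0.77
position: [0.359, 0.471, 0.2311]
tool_rot: [-1.57, -0.0, 1.893]
force: [-0.5, 0.3, 0.5]
grip_width: 0.0339
{"dx":-162.4,"dy":0.1,"dz":-108.0,"yaw":-0.673}
t0.77 [0.359  0.471  0.2311] rot [-1.57  -0.     1.893] r219.8 th119.14 F [-0.52  0.34  0.52] Ftan(+acw) 0.29 w0.0339 q7 0.79
```

```bash
python3 -m crank '[{"hand":0.6,"dx":-162,"dy":0,"dz":-108,"yaw":-0.673},{"hand":0.6,"dx":-162,"dy":0,"dz":-108,"yaw":-0.673},{"hand":0.6,"dx":-162,"dy":0,"dz":-108,"yaw":-0.673},{"hand":0.6,"dx":-162,"dy":0,"dz":-108,"yaw":-0.673},{"hand":0.6,"dx":-162,"dy":0,"dz":-108,"yaw":-0.673},{"hand":0.6,"dx":-162,"dy":0,"dz":-108,"yaw":-0.673},{"hand":0.6,"dx":-162,"dy":0,"dz":-108,"yaw":-0.673},{"hand":0.6,"dx":-162,"dy":0,"dz":-108,"yaw":-0.673}]'
python3 - <<'E'
from h import *
print(arc(57,.160)); st()
for n in("scene","top"):
    im=bot.grab_frame(n)[:,:,::-1]
    a=im[180:310,110:240] if n=="top" else im[90:230,140:290]
    cv2.imwrite(f"pics/{n}1.png",cv2.resize(a,None,fx=4.2,fy=4.2,interpolation=cv2.INTER_CUBIC))
E
```

```text
clock: 1.43
position: [0.5121, 0.3531, 0.231]
tool_rot: [-1.571, -0.001, 2.566]
force: [-0.5, 0.4, 1.5]
grip_width: 0.0343
{"dx":-1.7,"dy":71.0,"dz":1.2,"yaw":0.000}
t1.43 [0.5121 0.3531 0.231 ] rot [-1.571e+00 -1.000e-03  2.566e+00] r87.2 th58.09 F [-0.46  0.4   1.52] Ftan(+acw) 0.60 w0.0343 q7 1.73
```

View pics/scene1.png

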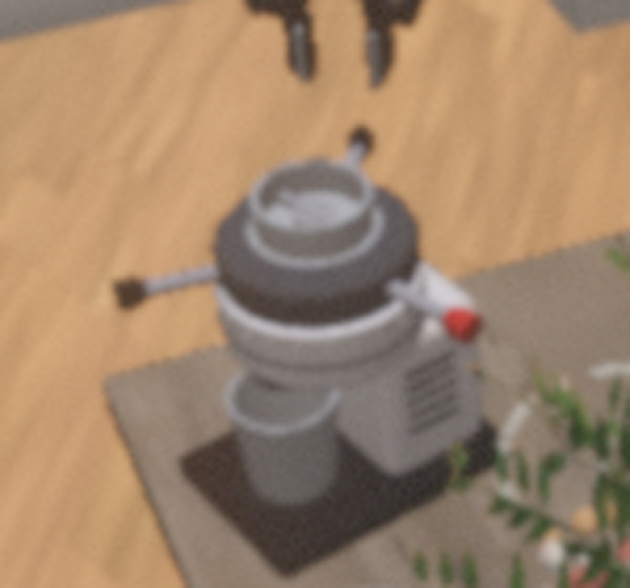

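View pics/top1.png

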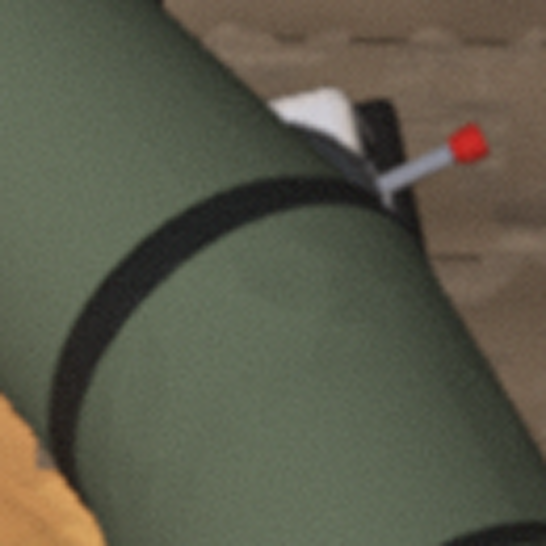

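```bash
python3 -m crank '[{"hand":0.6,"dx":-1.5,"dy":35,"dz":1,"yaw":0},{"hand":0.6,"dx":-1.5,"dy":45,"dz":1,"yaw":0},{"hand":0.6,"dx":-1.5,"dy":55,"dz":1,"yaw":0},{"hand":0.6,"dx":-1.5,"dy":71,"dz":1,"yaw":0},{"hand":0.6,"dx":-1.5,"dy":71,"dz":1,"yaw":0},{"hand":0.6,"dx":-1.5,"dy":71,"dz":1,"yaw":0}]'
python3 - <<'E'
from h import *
st()
for th in range(52,20,-2): print(th,arc(th,.160))
im=bot.grab_frame("scene")[:,:,::-1]
cv2.imwrite(f"pics/scene2.png",cv2.resize(im[90:230,140:290],None,fx=4.2,fy=4.2,interpolation=cv2.INTER_CUBIC))
E
```

```text
clock: 2.03
position: [0.5135, 0.3505, 0.1605]
tool_rot: [-1.57, -0.0, 2.568]
force: [-0.2, -0.1, 0.8]
grip_width: 0.0339
t2.03 [0.5135 0.3505 0.1605] rot [-1.57  -0.     2.568] r85.9 th56.42 F [-0.16 -0.08  0.78] Ftan(+acw) 0.08 w0.0339 q7 1.71
52 {"dx":-6.6,"dy":0.5,"dz":0.2,"yaw":0.090}
50 {"dx":-9.6,"dy":0.5,"dz":0.5,"yaw":0.125}
48 {"dx":-12.6,"dy":0.5,"dz":0.9,"yaw":0.159}
46 {"dx":-15.5,"dy":0.5,"dz":1.5,"yaw":0.194}
44 {"dx":-18.5,"dy":0.5,"dz":2.1,"yaw":0.229}
42 {"dx":-21.4,"dy":0.5,"dz":2.8,"yaw":0.264}
40 {"dx":-24.3,"dy":0.5,"dz":3.7,"yaw":0.299}
38 {"dx":-27.1,"dy":0.5,"dz":4.6,"yaw":0.334}
36 {"dx":-29.9,"dy":0.5,"dz":5.6,"yaw":0.369}
34 {"dx":-32.7,"dy":0.5,"dz":6.8,"yaw":0.404}
32 {"dx":-35.5,"dy":0.5,"dz":8.0,"yaw":0.439}
30 {"dx":-38.2,"dy":0.5,"dz":9.3,"yaw":0.474}
28 {"dx":-40.8,"dy":0.5,"dz":10.7,"yaw":0.509}
26 {"dx":-43.4,"dy":0.5,"dz":12.2,"yaw":0.543}
24 {"dx":-45.9,"dy":0.5,"dz":13.8,"yaw":0.578}
22 {"dx":-48.4,"dy":0.5,"dz":15.5,"yaw":0.613}
```

View pics/scene2.png

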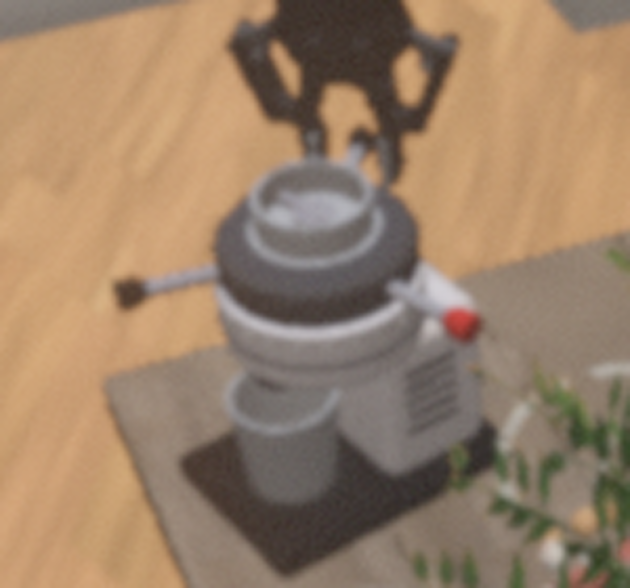

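```bash
python3 -m crank '[{"dx":-7.5,"dy":0,"dz":0.3,"yaw":0.087},{"dx":-11.2,"dy":0,"dz":0.7,"yaw":0.131},{"dx":-14.9,"dy":0,"dz":1.3,"yaw":0.175},{"dx":-18.6,"dy":0,"dz":2.0,"yaw":0.218},{"dx":-22.3,"dy":0,"dz":2.9,"yaw":0.262},{"dx":-25.9,"dy":0,"dz":4.0,"yaw":0.305},{"dx":-29.4,"dy":0,"dz":5.2,"yaw":0.349}]'
python3 - <<'E'
from h import *
st()
im=bot.grab_frame("scene")[:,:,::-1]
cv2.imwrite(f"pics/scene3.png",cv2.resize(im[90:230,140:290],None,fx=4.2,fy=4.2,interpolation=cv2.INTER_CUBIC))
E
```

```text
t2.08 [0.5139 0.3507 0.1612] rot [-1.571  0.     2.568] r86.2 th56.25 F [ 0.05  0.79 -0.08] Ftan(+acw) 0.39 w0.0338 q7 1.71$[0]: bad value
```

View pics/scene3.png

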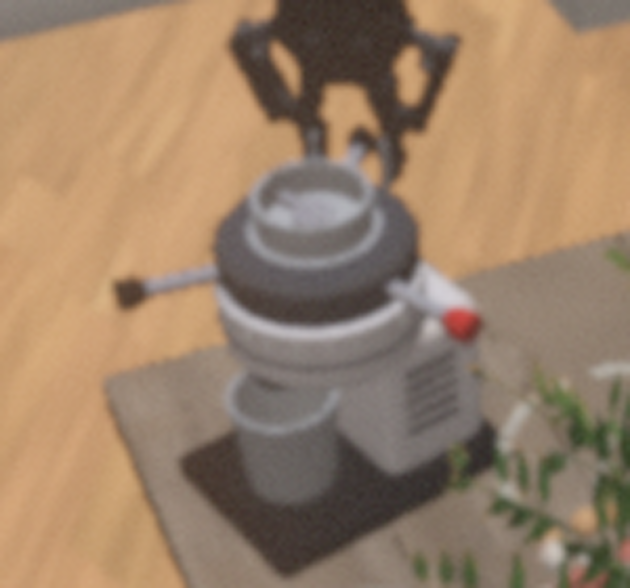

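Refused because the rows lacked "hand", so nothing moved; the picture is unchanged (fingers either side of spoke A's rod at about (355,150)).

```bash
python3 -m crank '[{"hand":0.6,"dx":-7.5,"dy":0,"dz":0.3,"yaw":0.087},{"hand":0.6,"dx":-11.2,"dy":0,"dz":0.7,"yaw":0.131},{"hand":0.6,"dx":-14.9,"dy":0,"dz":1.3,"yaw":0.175},{"hand":0.6,"dx":-18.6,"dy":0,"dz":2.0,"yaw":0.218},{"hand":0.6,"dx":-22.3,"dy":0,"dz":2.9,"yaw":0.262},{"hand":0.6,"dx":-25.9,"dy":0,"dz":4.0,"yaw":0.305},{"hand":0.6,"dx":-29.4,"dy":0,"dz":5.2,"yaw":0.349}]'
python3 - <<'E'
from h import *
st()
im=bot.grab_frame("scene")[:,:,::-1]
cv2.imwrite(f"pics/scene4.png",cv2.resize(im[90:230,140:290],None,fx=4.2,fy=4.2,interpolation=cv2.INTER_CUBIC))
E
```

```text
clock: 2.72
position: [0.5363, 0.3301, 0.1616]
tool_rot: [-1.572, -0.0, 2.217]
force: [1.1, 0.7, -0.0]
grip_width: 0.0341
t2.72 [0.5363 0.3301 0.1616] rot [-1.572 -0.     2.217] r86.9 th36.02 F [ 1.14  0.7  -0.01] Ftan(+acw) -0.11 w0.0341 q7 1.46
```

View pics/scene4.png

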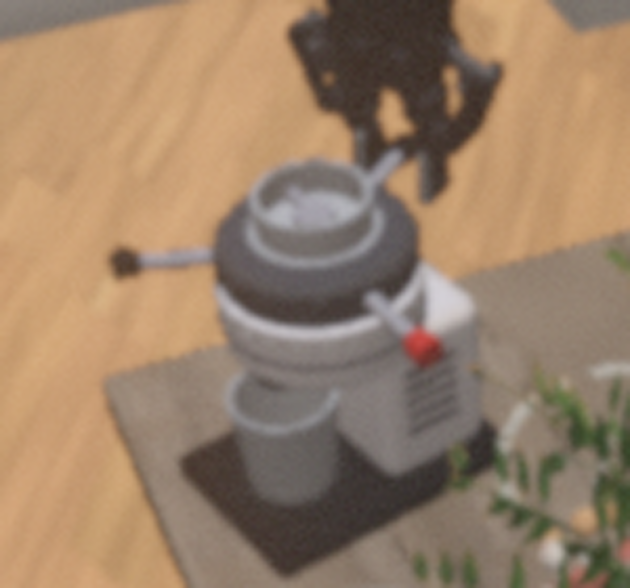

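```bash
python3 -m crank '[{"hand":0.6,"dx":-7.5,"dy":0,"dz":0.6,"yaw":0.087},{"hand":0.6,"dx":-14.9,"dy":1,"dz":2,"yaw":0.175},{"hand":0.6,"dx":-22.3,"dy":1,"dz":3.6,"yaw":0.262},{"hand":0.6,"dx":-29.4,"dy":1,"dz":5.8,"yaw":0.349},{"hand":0.6,"dx":-36.3,"dy":1,"dz":8.7,"yaw":0.436},{"hand":0.6,"dx":-43,"dy":1,"dz":12.1,"yaw":0.524},{"hand":0.6,"dx":-49.3,"dy":1,"dz":16.2,"yaw":0.611},{"hand":0.6,"dx":-55.3,"dy":1,"dz":20.7,"yaw":0.698},{"hand":0.6,"dx":-60.8,"dy":1,"dz":25.8,"yaw":0.785},{"hand":0.6,"dx":-65.9,"dy":1,"dz":31.3,"yaw":0.873},{"hand":0.6,"dx":-70.4,"dy":1,"dz":37.3,"yaw":0.96},{"hand":0.6,"dx":-74.5,"dy":1,"dz":43.6,"yaw":1.047}]'
python3 - <<'E'
from h import *
st()
for k in range(5,65,5):print(k,arc(-24-k,.160))
E
```

```text
clock: 3.77
position: [0.5451, 0.2448, 0.16]
tool_rot: [-1.569, -0.001, 1.17]
force: [-8.0, 1.4, 1.2]
grip_width: 0.034
t3.77 [0.5451 0.2448 0.16  ] rot [-1.569e+00 -1.000e-03  1.170e+00] r86.2 th-23.39 F [-7.99  1.42  1.16] Ftan(+acw) -1.86 w0.0340 q7 0.71
5 {"dx":-8.4,"dy":0.0,"dz":0.7,"yaw":0.105}
10 {"dx":-15.8,"dy":0.0,"dz":1.8,"yaw":0.192}
15 {"dx":-23.1,"dy":0.0,"dz":3.5,"yaw":0.279}
20 {"dx":-30.2,"dy":0.0,"dz":5.9,"yaw":0.367}
25 {"dx":-37.1,"dy":0.0,"dz":8.9,"yaw":0.454}
30 {"dx":-43.7,"dy":0.0,"dz":12.5,"yaw":0.541}
35 {"dx":-50.0,"dy":0.0,"dz":16.6,"yaw":0.629}
40 {"dx":-55.8,"dy":0.0,"dz":21.3,"yaw":0.716}
45 {"dx":-61.3,"dy":0.0,"dz":26.5,"yaw":0.803}
50 {"dx":-66.2,"dy":0.0,"dz":32.1,"yaw":0.890}
55 {"dx":-70.7,"dy":0.0,"dz":38.1,"yaw":0.978}
60 {"dx":-74.6,"dy":0.0,"dz":44.5,"yaw":1.065}
```

```bash
python3 -m crank '[{"hand":0.6,"dx":-74.5,"dy":1,"dz":4,"yaw":0}]' >/dev/null 2>&1 </dev/null & sleep 0; wait; python3 -c "
from h import *
st()"
```

```text
t3.85 [0.5293 0.2129 0.1597] rot [-1.572 -0.006  1.173] r91.5 th-46.22 F [ 2.24 14.57  1.19] Ftan(+acw) 11.70 w0.0342 q7 0.75
```

My mistake: that row was meant to be a still one, and I typed a shift. It pushed the collar less than 2 clicks (about 6.5 in total), well before contact is possible. I'll get back on the arc, slightly further in.

```bash
python3 -c "
from h import *
st(); print(arc(-47,.16,r=.083))"
```

```text
t3.85 [0.5293 0.2129 0.1597] rot [-1.572 -0.006  1.173] r91.5 th-46.22 F [ 2.24 14.57  1.19] Ftan(+acw) 11.70 w0.0342 q7 0.75
{"dx":2.4,"dy":-0.3,"dz":8.3,"yaw":0.422}
```

```bash
python3 -m crank '[{"hand":0.6,"dx":1,"dy":0,"dz":3,"yaw":0.12},{"hand":0.6,"dx":1.5,"dy":0,"dz":5,"yaw":0.24},{"hand":0.6,"dx":2,"dy":0,"dz":7,"yaw":0.36},{"hand":0.6,"dx":2.4,"dy":0,"dz":8.3,"yaw":0.42},{"hand":0.6,"dx":2.4,"dy":0,"dz":8.3,"yaw":0.42},{"hand":0.6,"dx":2.4,"dy":0,"dz":8.3,"yaw":0.42},{"hand":0.6,"dx":2.4,"dy":0,"dz":8.3,"yaw":0.42}]'
python3 - <<'E'
from h import *
st()
print(arc(-63,.16,r=.083))
for n in ("scene","top"):
  im=bot.grab_frame(n)[:,:,::-1]
  im=im[90:230,140:290] if n=="scene" else im[170:310,110:250]
  cv2.imwrite(f"pics/{n}5.png",cv2.resize(im,None,fx=4.2,fy=4.2,interpolation=cv2.INTER_CUBIC))
E
```

```text
clock: 4.43
position: [0.5213, 0.2122, 0.1592]
tool_rot: [-1.571, -0.001, 0.755]
force: [-0.2, 0.0, 0.0]
grip_width: 0.0343
t4.43 [0.5213 0.2122 0.1592] rot [-1.571e+00 -1.000e-03  7.550e-01] r86.7 th-50.37 F [-0.22  0.01  0.01] Ftan(+acw) -0.16 w0.0343 q7 0.40
{"dx":-17.7,"dy":-0.8,"dz":6.8,"yaw":0.284}
```

View pics/scene5.png

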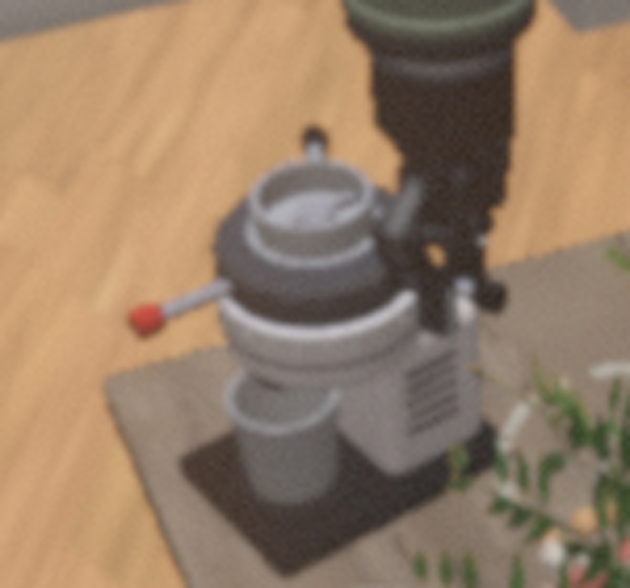

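View pics/top5.png

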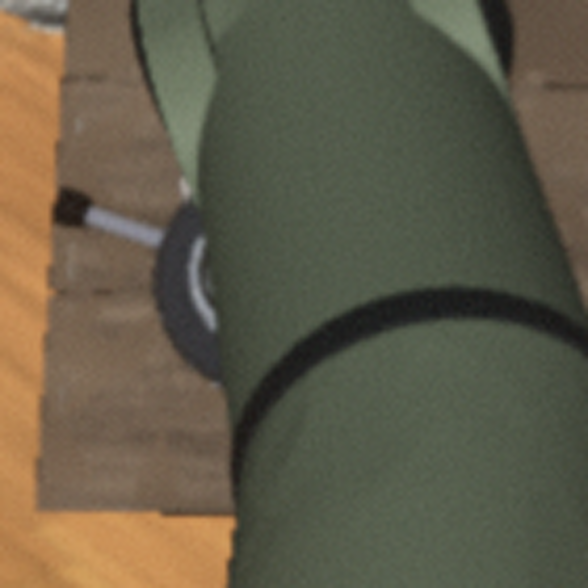

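Run:
```python
from h import *
def ang(n,px):
    d=at(n,px,.175)[:2]-C;return np.hypot(*d)*1e3,np.degrees(np.arctan2(d[1],d[0]))
print(ang('top',(110+70/4.2,170+208/4.2)))
print('red',ang('scene',(140+146/4.2,90+319/4.2)),'B',ang('scene',(140+315/4.2,90+137/4.2)),'A',ang('scene',(140+491/4.2,90+295/4.2)))
```

```text
(np.float64(107.85960164511158), np.float64(72.53727816140052))
red (np.float64(108.56184501600556), np.float64(-168.13918949460773)) B (np.float64(110.1752693279803), np.float64(71.79370517619974)) A (np.float64(108.40504574318007), np.float64(-48.91754725895968))
```

Run:
```python
from h import *
for k in list(range(-54,-98,-4)): print(k,arc(k,.16,r=.083))
```

```text
-54 {"dx":-4.8,"dy":-1.1,"dz":4.3,"yaw":0.125}
-58 {"dx":-10.5,"dy":-1.1,"dz":5.3,"yaw":0.195}
-62 {"dx":-16.2,"dy":-1.1,"dz":6.6,"yaw":0.265}
-66 {"dx":-21.7,"dy":-1.1,"dz":8.3,"yaw":0.335}
-70 {"dx":-27.1,"dy":-1.1,"dz":10.4,"yaw":0.405}
-74 {"dx":-32.4,"dy":-1.1,"dz":12.9,"yaw":0.474}
-78 {"dx":-37.4,"dy":-1.1,"dz":15.7,"yaw":0.544}
-82 {"dx":-42.3,"dy":-1.1,"dz":18.9,"yaw":0.614}
-86 {"dx":-46.9,"dy":-1.1,"dz":22.4,"yaw":0.684}
-90 {"dx":-51.2,"dy":-1.1,"dz":26.2,"yaw":0.754}
-94 {"dx":-55.3,"dy":-1.1,"dz":30.3,"yaw":0.823}
```

```bash
python3 -m crank '[{"hand":0.6,"dx":-4.8,"dy":-1,"dz":4.3,"yaw":0.12},{"hand":0.6,"dx":-10.5,"dy":-1,"dz":5.3,"yaw":0.195},{"hand":0.6,"dx":-16.2,"dy":-1,"dz":6.6,"yaw":0.265},{"hand":0.6,"dx":-21.7,"dy":-1,"dz":8.3,"yaw":0.335},{"hand":0.6,"dx":-27.1,"dy":-1,"dz":10.4,"yaw":0.405},{"hand":0.6,"dx":-32.4,"dy":-1,"dz":12.9,"yaw":0.475},{"hand":0.6,"dx":-37.4,"dy":-1,"dz":15.7,"yaw":0.545},{"hand":0.6,"dx":-42.3,"dy":-1,"dz":18.9,"yaw":0.615},{"hand":0.6,"dx":-46.9,"dy":-1,"dz":22.4,"yaw":0.685},{"hand":0.6,"dx":-51.2,"dy":-1,"dz":26.2,"yaw":0.755},{"hand":0.6,"dx":-54.5,"dy":-1,"dz":29.5,"yaw":0.81},{"hand":0.6,"dx":-54.5,"dy":-1,"dz":29.5,"yaw":0.81}]'; python3 -m crank '[{"hand":0.6,"dx":0,"dy":0,"dz":0,"yaw":0},{"hand":0.6,"dx":0,"dy":0,"dz":0,"yaw":0},{"hand":0.6,"dx":0,"dy":0,"dz":0,"yaw":0}]' >/dev/null;  python3 - <<'E'
from h import *
st()
print(arc(-96,.16,r=.083))
for n in ("scene","top"):
  im=bot.grab_frame(n)[:,:,::-1]
  im=im[90:230,140:290] if n=="scene" else im[170:310,110:250]
  cv2.imwrite(f"pics/{n}6.png",cv2.resize(im,None,fx=4.2,fy=4.2,interpolation=cv2.INTER_CUBIC))
E
```

```text
clock: 5.53
position: [0.4606, 0.1964, 0.1598]
tool_rot: [-1.571, 0.0, -0.059]
force: [-0.3, 0.1, -0.0]
grip_width: 0.0341
t5.78 [0.4614 0.1963 0.1597] rot [-1.571 -0.    -0.056] r82.9 th-93.15 F [ 0.53 -0.02  0.22] Ftan(+acw) 0.53 w0.0345 q7 -0.30
{"dx":-4.1,"dy":-0.3,"dz":-0.0,"yaw":0.048}
```

View pics/scene6.png

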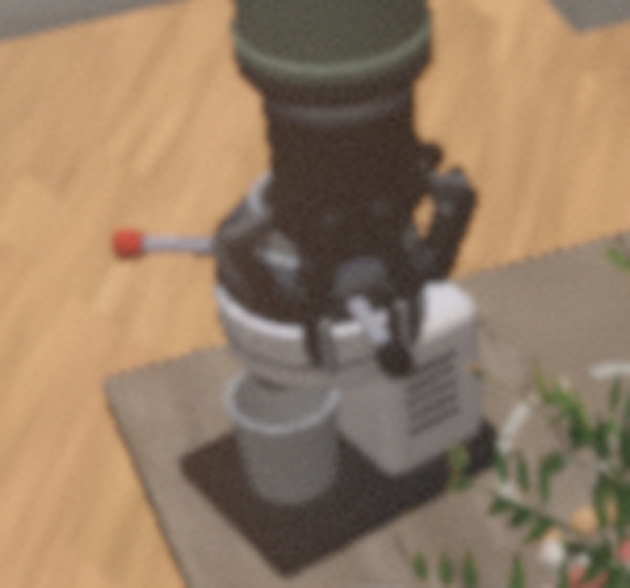

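View pics/top6.png

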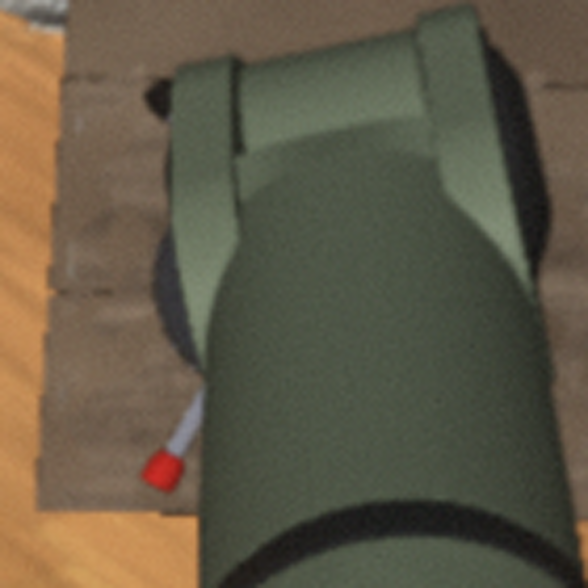

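```bash
cat >> h.py <<'E'
def ang(n,px,x0,y0):
    d=at(n,(x0+px[0]/4.2,y0+px[1]/4.2),.175)[:2]-C;return np.hypot(*d)*1e3,np.degrees(np.arctan2(d[1],d[0]))
def redang():
    """red knob centroid in both cameras -> A angle (red+120), clicks"""
    for n in("scene","top"):
        im=bot.grab_frame(n).astype(int)
        m=((im[...,0]>110)&(im[...,0]>2.2*im[...,1])&(im[...,0]>2.2*im[...,2])).astype(np.uint8)
        k,l,s,c=cv2.connectedComponentsWithStats(m)
        for i in range(1,k):
            if s[i,4]<8: continue
            d=at(n,c[i],.175)[:2]-C;r=np.hypot(*d)*1e3
            if 95<r<120:
                a=np.degrees(np.arctan2(d[1],d[0]))+120; 
                print(n,'red r%.0f A-angle %.1f clicks %.2f'%(r,a,((57-a)%360)/15))
E
python3 - <<'E'
from h import *
redang()
E
```

```text
scene red r110 A-angle 272.6 clicks 9.63
top red r109 A-angle 272.7 clicks 9.62
```

```bash
python3 -m crank '[{"hand":0.6,"dx":-2.5,"dy":0,"dz":0,"yaw":0.03},{"hand":0.6,"dx":-5,"dy":0,"dz":0.1,"yaw":0.065},{"hand":0.6,"dx":-5,"dy":0,"dz":0.1,"yaw":0.065},{"hand":0.6,"dx":-5,"dy":0,"dz":0.1,"yaw":0.065}]';  python3 - <<'E'
from h import *
st();redang();st()
E
```

```text
clock: 6.32
position: [0.4562, 0.1968, 0.1597]
tool_rot: [-1.571, -0.0, -0.122]
force: [0.3, -0.5, 1.1]
grip_width: 0.0343
t6.32 [0.4562 0.1968 0.1597] rot [-1.571 -0.    -0.122] r82.8 th-96.79 F [ 0.28 -0.5   1.09] Ftan(+acw) 0.33 w0.0343 q7 -0.36
scene red r111 A-angle 266.6 clicks 10.03
top red r109 A-angle 266.6 clicks 10.03
t6.42 [0.4563 0.1967 0.1597] rot [-1.571 -0.    -0.122] r82.9 th-96.72 F [ 0.32 -0.39 -1.08] Ftan(+acw) 0.37 w0.0341 q7 -0.36
```

```bash
for i in 1; do python3 -m crank '[{"hand":0.6,"dx":-3,"dy":0,"dz":0,"yaw":0.036},{"hand":0.6,"dx":-6,"dy":0,"dz":0.2,"yaw":0.072},{"hand":0.6,"dx":-6,"dy":0,"dz":0.2,"yaw":0.072},{"hand":0.6,"dx":-6,"dy":0,"dz":0.2,"yaw":0.072}]'>/dev/null; python3 -c "from h import *;st();redang();st()";done
python3 -m crank '[{"hand":0.6,"dx":-1,"dy":0,"dz":0,"yaw":0.012},{"hand":0.6,"dx":-2,"dy":0,"dz":0,"yaw":0.024},{"hand":0.6,"dx":-2,"dy":0,"dz":0,"yaw":0.024}]'>/dev/null; python3 -c "from h import *;st();redang();st()"
```

```text
t6.75 [0.4504 0.1977 0.1598] rot [-1.571 -0.    -0.193] r82.8 th-100.89 F [ 1.   -0.13  0.06] Ftan(+acw) 1.00 w0.0345 q7 -0.42
scene red r110 A-angle 266.3 clicks 10.05
top red r109 A-angle 266.4 clicks 10.04
t6.85 [0.4504 0.1977 0.1598] rot [-1.571 -0.    -0.194] r82.8 th-100.84 F [ 0.18 -0.73 -0.56] Ftan(+acw) 0.32 w0.0340 q7 -0.42
t7.10 [0.4484 0.1981 0.1598] rot [-1.571 -0.    -0.22 ] r82.8 th-102.25 F [ 2.24 -0.01  0.05] Ftan(+acw) 2.19 w0.0339 q7 -0.45
scene red r111 A-angle 264.9 clicks 10.14
top red r109 A-angle 265.3 clicks 10.11
t7.20 [0.4484 0.1981 0.1598] rot [-1.571 -0.    -0.219] r82.8 th-102.27 F [ 2.3  -0.7   0.14] Ftan(+acw) 2.40 w0.0341 q7 -0.44
```

```bash
python3 -m crank '[{"hand":0.6,"dx":-1.5,"dy":0,"dz":0,"yaw":0.018},{"hand":0.6,"dx":-3,"dy":0,"dz":0,"yaw":0.036},{"hand":0.6,"dx":-3,"dy":0,"dz":0,"yaw":0.036}]'>/dev/null; python3 -c "from h import *;st();redang();st()"
```

```text
t7.45 [0.4449 0.1988 0.1597] rot [-1.571  0.    -0.257] r82.9 th-104.71 F [0.86 0.77 0.93] Ftan(+acw) 0.64 w0.0341 q7 -0.48
scene red r111 A-angle 262.4 clicks 10.31
top red r109 A-angle 263.0 clicks 10.27
t7.55 [0.445  0.1987 0.1597] rot [-1.571  0.    -0.255] r83.0 th-104.63 F [0.47 0.48 0.38] Ftan(+acw) 0.34 w0.0340 q7 -0.48
```

```bash
python3 -m crank '[{"hand":0.6,"dx":-4.3,"dy":0,"dz":0.1,"yaw":0.052},{"hand":0.6,"dx":-8.7,"dy":0,"dz":0.5,"yaw":0.105},{"hand":0.6,"dx":-13,"dy":0,"dz":1,"yaw":0.157},{"hand":0.6,"dx":-15,"dy":0,"dz":1.4,"yaw":0.183},{"hand":0.6,"dx":-17.3,"dy":0,"dz":1.8,"yaw":0.209},{"hand":0.6,"dx":-18.7,"dy":0,"dz":2.1,"yaw":0.227},{"hand":0.6,"dx":-20.1,"dy":0,"dz":2.5,"yaw":0.244},{"hand":0.6,"dx":-20.1,"dy":0,"dz":2.5,"yaw":0.244}]'>/dev/null; python3 -c "from h import *;st();redang();st()"
```

```text
t8.22 [0.4264 0.2062 0.1597] rot [-1.571 -0.    -0.5  ] r82.9 th-118.53 F [ 1.85 -1.14 -0.43] Ftan(+acw) 2.17 w0.0343 q7 -0.71
top red r109 A-angle 249.3 clicks 11.18
t8.32 [0.4265 0.2061 0.1597] rot [-1.571  0.    -0.498] r82.9 th-118.47 F [ 1.05 -1.29 -0.66] Ftan(+acw) 1.54 w0.0340 q7 -0.71
```

```bash
python3 -m crank '[{"hand":0.6,"dx":-4.3,"dy":0,"dz":0.1,"yaw":0.052},{"hand":0.6,"dx":-8.7,"dy":0,"dz":0.5,"yaw":0.105},{"hand":0.6,"dx":-13,"dy":0,"dz":1,"yaw":0.157},{"hand":0.6,"dx":-17.3,"dy":0,"dz":1.8,"yaw":0.209},{"hand":0.6,"dx":-18.7,"dy":0,"dz":2.1,"yaw":0.227},{"hand":0.6,"dx":-20.1,"dy":0,"dz":2.5,"yaw":0.244},{"hand":0.6,"dx":-21.5,"dy":0,"dz":2.8,"yaw":0.262},{"hand":0.6,"dx":-21.5,"dy":0,"dz":2.8,"yaw":0.262}]'>/dev/null; python3 -c "from h import *;st();redang();st()"
```

```text
t8.98 [0.409  0.2189 0.1597] rot [-1.571 -0.    -0.762] r82.8 th-133.52 F [ 0.72 -1.32 -0.22] Ftan(+acw) 1.43 w0.0339 q7 -0.96
top red r110 A-angle 234.6 clicks 12.16
t9.08 [0.409  0.2189 0.1597] rot [-1.571  0.    -0.76 ] r82.9 th-133.46 F [ 0.73 -1.65  0.6 ] Ftan(+acw) 1.66 w0.0343 q7 -0.96
```

Not contact at 12 either. Next, 13.

```bash
python3 -m crank '[{"hand":0.6,"dx":-4.3,"dy":0,"dz":0.1,"yaw":0.052},{"hand":0.6,"dx":-8.7,"dy":0,"dz":0.5,"yaw":0.105},{"hand":0.6,"dx":-13,"dy":0,"dz":1,"yaw":0.157},{"hand":0.6,"dx":-17.3,"dy":0,"dz":1.8,"yaw":0.209},{"hand":0.6,"dx":-18.7,"dy":0,"dz":2.1,"yaw":0.227},{"hand":0.6,"dx":-20.1,"dy":0,"dz":2.5,"yaw":0.244},{"hand":0.6,"dx":-21.5,"dy":0,"dz":2.8,"yaw":0.262},{"hand":0.6,"dx":-21.5,"dy":0,"dz":2.8,"yaw":0.262}]'>/dev/null; python3 -c "from h import *;st();redang();st()"
```

```text
t9.75 [0.3954 0.2358 0.1597] rot [-1.571 -0.    -1.024] r82.8 th-148.54 F [ 0.54 -1.35 -0.21] Ftan(+acw) 1.44 w0.0343 q7 -1.21
t9.85 [0.3954 0.2357 0.1597] rot [-1.571  0.    -1.022] r82.8 th-148.51 F [ 1.08 -0.95  0.07] Ftan(+acw) 1.37 w0.0344 q7 -1.21
```

```bash
python3 -m crank '[{"hand":0.6,"dx":-4.3,"dy":0,"dz":0.1,"yaw":0.052},{"hand":0.6,"dx":-8.7,"dy":0,"dz":0.5,"yaw":0.105},{"hand":0.6,"dx":-13,"dy":0,"dz":1,"yaw":0.157},{"hand":0.6,"dx":-17.3,"dy":0,"dz":1.8,"yaw":0.209},{"hand":0.6,"dx":-18.7,"dy":0,"dz":2.1,"yaw":0.227},{"hand":0.6,"dx":-20.1,"dy":0,"dz":2.5,"yaw":0.244},{"hand":0.6,"dx":-21.5,"dy":0,"dz":2.8,"yaw":0.262},{"hand":0.6,"dx":-21.5,"dy":0,"dz":2.8,"yaw":0.262}]'>/dev/null
python3 - <<'E'
from h import *
st()
for n in ("scene","top"):
  im=bot.grab_frame(n)[:,:,::-1]
  im=im[90:230,140:290] if n=="scene" else im[170:310,110:250]
  cv2.imwrite(f"pics/{n}7.png",cv2.resize(im,None,fx=4.2,fy=4.2,interpolation=cv2.INTER_CUBIC))
E
```

```text
t10.52 [0.3866 0.2556 0.1597] rot [-1.571 -0.    -1.286] r82.8 th-163.57 F [-0.69 -1.69  0.03] Ftan(+acw) 1.43 w0.0346 q7 -1.45
```

View pics/scene7.png

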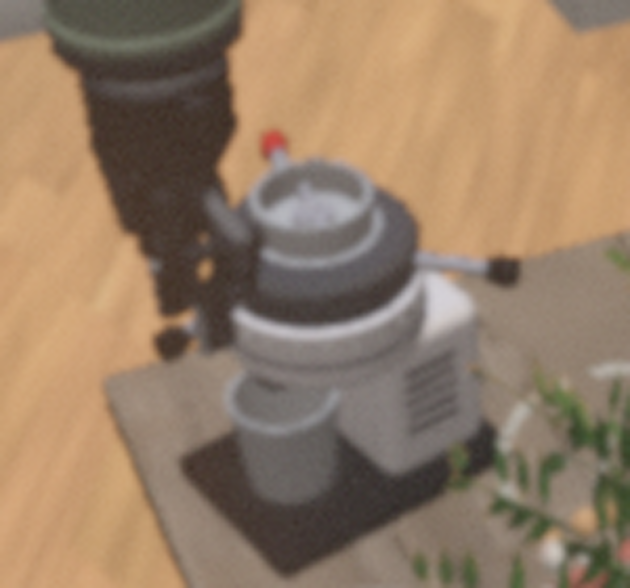

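View pics/top7.png

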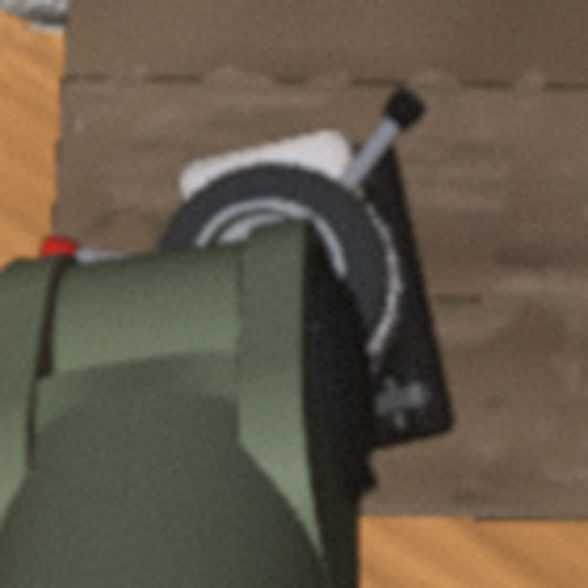

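```bash
python3 -c "
from h import *
print('B',ang('top',(404,107),110,170),ang('scene',(504,270),140,90))"
python3 -m crank '[{"hand":0.6,"dx":-4.3,"dy":0,"dz":0.1,"yaw":0.052},{"hand":0.6,"dx":-8.7,"dy":0,"dz":0.5,"yaw":0.105},{"hand":0.6,"dx":-13,"dy":0,"dz":1,"yaw":0.157},{"hand":0.6,"dx":-17.3,"dy":0,"dz":1.8,"yaw":0.209},{"hand":0.6,"dx":-18.7,"dy":0,"dz":2.1,"yaw":0.227},{"hand":0.6,"dx":-20.1,"dy":0,"dz":2.5,"yaw":0.244},{"hand":0.6,"dx":-21.5,"dy":0,"dz":2.8,"yaw":0.262},{"hand":0.6,"dx":-21.5,"dy":0,"dz":2.8,"yaw":0.262}]'>/dev/null
python3 - <<'E'
from h import *
st();redang();st()
E
```

```text
B (np.float64(107.27585335270818), np.float64(-35.61520287052615)) (np.float64(107.75133134353632), np.float64(-36.59280552991319))
t11.28 [0.3832 0.277  0.1597] rot [-1.571 -0.    -1.548] r82.8 th-178.61 F [ 0.07 -1.03  0.02] Ftan(+acw) 1.03 w0.0341 q7 -1.69
top red r109 A-angle 190.2 clicks 15.12
t11.38 [0.3832 0.2769 0.1597] rot [-1.571  0.    -1.546] r82.8 th-178.57 F [ 0.64 -1.31 -0.44] Ftan(+acw) 1.32 w0.0344 q7 -1.69
```

```bash
python3 -m crank '[{"hand":0.6,"dx":-4.3,"dy":0,"dz":0.1,"yaw":0.052},{"hand":0.6,"dx":-8.7,"dy":0,"dz":0.5,"yaw":0.105},{"hand":0.6,"dx":-13,"dy":0,"dz":1,"yaw":0.157},{"hand":0.6,"dx":-17.3,"dy":0,"dz":1.8,"yaw":0.209},{"hand":0.6,"dx":-18.7,"dy":0,"dz":2.1,"yaw":0.227},{"hand":0.6,"dx":-20.1,"dy":0,"dz":2.5,"yaw":0.244},{"hand":0.6,"dx":-21.5,"dy":0,"dz":2.8,"yaw":0.262},{"hand":0.6,"dx":-21.5,"dy":0,"dz":2.8,"yaw":0.262}]'>/dev/null
python3 - <<'E'
from h import *
st();redang();st()
E
```

```text
t12.05 [0.3854 0.2985 0.1597] rot [-1.571 -0.    -1.81 ] r82.9 th166.37 F [-0.64 -1.7   1.26] Ftan(+acw) 1.81 w0.0342 q7 -1.92
top red r109 A-angle 175.4 clicks 16.11
t12.15 [0.3854 0.2985 0.1598] rot [-1.571  0.    -1.808] r82.9 th166.38 F [-0.87 -1.03  0.19] Ftan(+acw) 1.21 w0.0340 q7 -1.92
```

```bash
python3 -m crank '[{"hand":0.6,"dx":-4.3,"dy":0,"dz":0.1,"yaw":0.052},{"hand":0.6,"dx":-8.7,"dy":0,"dz":0.5,"yaw":0.105},{"hand":0.6,"dx":-13,"dy":0,"dz":1,"yaw":0.157},{"hand":0.6,"dx":-17.3,"dy":0,"dz":1.8,"yaw":0.209},{"hand":0.6,"dx":-18.7,"dy":0,"dz":2.1,"yaw":0.227},{"hand":0.6,"dx":-20.1,"dy":0,"dz":2.5,"yaw":0.244},{"hand":0.6,"dx":-21.5,"dy":0,"dz":2.8,"yaw":0.262},{"hand":0.6,"dx":-21.5,"dy":0,"dz":2.8,"yaw":0.262}]'>/dev/null
python3 - <<'E'
from h import *
st();redang();st()
E
```

```text
t12.82 [0.3925 0.3165 0.1593] rot [-1.571 -0.004 -2.072] r82.5 th152.98 F [ -6.25 -14.26   3.99] Ftan(+acw) 15.54 w0.0342 q7 -2.14
top red r109 A-angle 162.2 clicks 16.99
t12.92 [0.3925 0.3165 0.1594] rot [-1.571 -0.004 -2.071] r82.6 th152.95 F [ -4.47 -13.95   4.11] Ftan(+acw) 14.46 w0.0342 q7 -2.14
```

Run:
```python
from h import *
for n in ("scene","top"):
  im=bot.grab_frame(n)[:,:,::-1]
  cv2.imwrite(f"pics/{n}8f.png",im)
  im=im[90:230,140:290] if n=="scene" else im[170:310,110:250]
  cv2.imwrite(f"pics/{n}8.png",cv2.resize(im,None,fx=4.2,fy=4.2,interpolation=cv2.INTER_CUBIC))
o=bot.observe();print(o['moment'],o['qpos'],o['joint_efforts'].round(2));st()
```

```text
[-2.99681729  1.11294213  0.1601803 ] [-1.47317985  0.6636239   0.99249832  2.01236842 -0.73352438  0.87725562
 -2.14025576] [ -3.84 -71.21  18.97 -32.12  -3.44  -1.93  -0.18]
t13.02 [0.3925 0.3165 0.1594] rot [-1.571 -0.004 -2.071] r82.6 th152.97 F [ -4.86 -14.96   3.63] Ftan(+acw) 15.53 w0.0342 q7 -2.14
```

View pics/scene8.png

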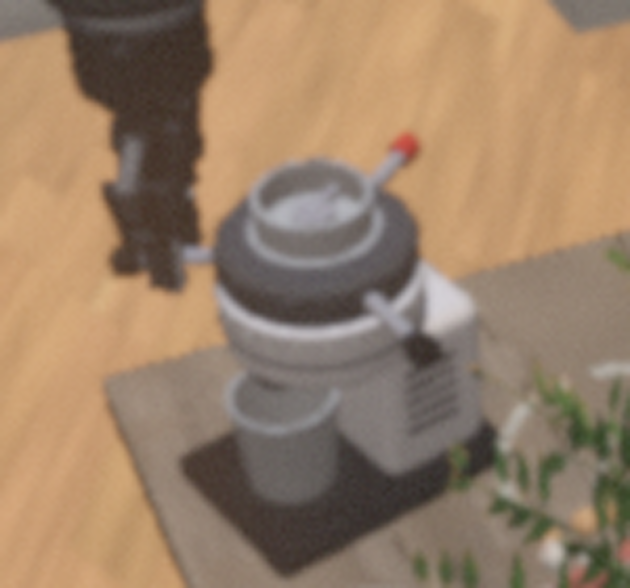

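View pics/top8.png

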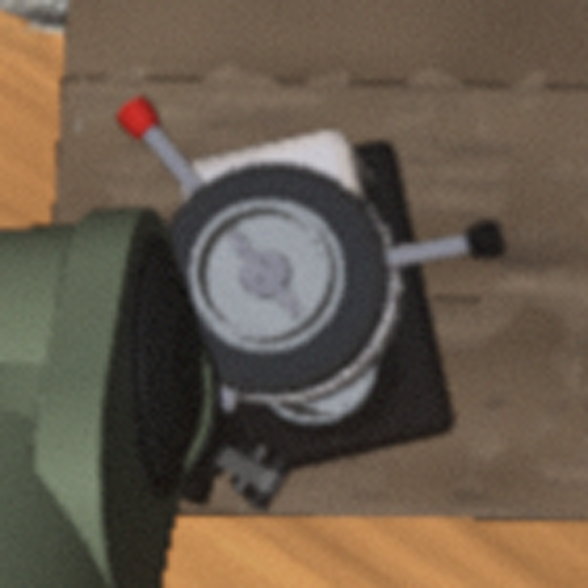

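View pics/scene8f.png

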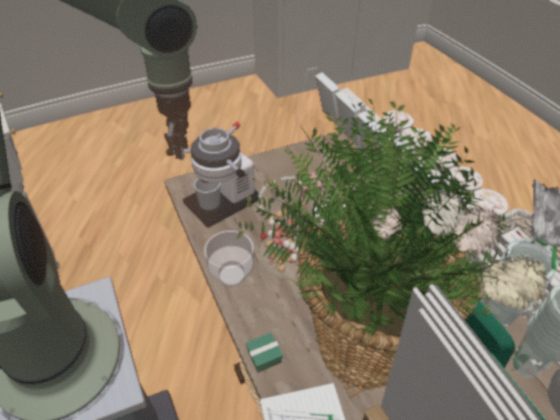

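```bash
python3 -m crank '[{"hand":0.6,"dx":2,"dy":0,"dz":0,"yaw":-0.02},{"hand":0.6,"dx":2,"dy":0,"dz":0,"yaw":-0.02}]'>/dev/null; python3 -c "from h import *;st();redang()"
python3 -m crank '[{"hand":0.6,"dx":2,"dy":0,"dz":0,"yaw":-0.02},{"hand":0.6,"dx":2,"dy":0,"dz":0,"yaw":-0.02}]'>/dev/null; python3 -c "from h import *;st();redang()"
python3 -m crank '[{"hand":0.6,"dx":3,"dy":0,"dz":0,"yaw":-0.02},{"hand":0.6,"dx":3,"dy":0,"dz":0,"yaw":-0.02}]'>/dev/null; python3 -c "from h import *;st();redang()"
```

```text
t13.18 [0.3921 0.3162 0.1597] rot [-1.571e+00 -1.000e-03 -2.049e+00] r82.7 th153.31 F [-1.59 -5.63  1.  ] Ftan(+acw) 5.75 w0.0342 q7 -2.12
scene red r111 A-angle 162.4 clicks 16.97
top red r108 A-angle 162.4 clicks 16.98
t13.45 [0.3914 0.3152 0.1598] rot [-1.571e+00  1.000e-03 -2.029e+00] r82.9 th154.08 F [-0.13  0.48  0.18] Ftan(+acw) -0.37 w0.0344 q7 -2.11
scene red r112 A-angle 163.0 clicks 16.93
top red r109 A-angle 162.5 clicks 16.97
t13.72 [0.3899 0.3123 0.1598] rot [-1.571  0.    -2.009] r83.1 th156.34 F [-0.86  0.23 -0.38] Ftan(+acw) 0.13 w0.0335 q7 -2.09
scene red r111 A-angle 162.6 clicks 16.96
top red r109 A-angle 162.6 clicks 16.96
```

```bash
python3 -m crank '[{"hand":0.6,"dx":0,"dy":-30,"dz":0,"yaw":0},{"hand":0.6,"dx":0,"dy":-60,"dz":0,"yaw":0},{"hand":0.6,"dx":0,"dy":-95,"dz":0,"yaw":0},{"hand":0.6,"dx":0,"dy":-95,"dz":0,"yaw":0}]'
python3 - <<'E'
from h import *
st();redang();print(arc(-81,.25,r=.083))
E
```

```text
clock: 14.15
position: [0.3919, 0.3132, 0.2594]
tool_rot: [-1.569, 0.005, -2.012]
force: [0.7, -0.6, 0.5]
grip_width: 0.0341
t14.15 [0.3919 0.3132 0.2594] rot [-1.569  0.005 -2.012] r81.6 th155.23 F [ 0.69 -0.64  0.47] Ftan(+acw) 0.29 w0.0341 q7 -2.21
top red r109 A-angle 162.6 clicks 16.96
{"dx":67.3,"dy":5.5,"dz":129.8,"yaw":-2.168}
```

```bash
python3 -m crank '[{"hand":0.6,"dx":6,"dy":0,"dz":11,"yaw":-0.12},{"hand":0.6,"dx":12,"dy":0,"dz":22,"yaw":-0.24},{"hand":0.6,"dx":17,"dy":0,"dz":33,"yaw":-0.36},{"hand":0.6,"dx":23,"dy":0,"dz":44,"yaw":-0.48},{"hand":0.6,"dx":28,"dy":0,"dz":55,"yaw":-0.6},{"hand":0.6,"dx":34,"dy":0,"dz":66,"yaw":-0.72},{"hand":0.6,"dx":40,"dy":0,"dz":77,"yaw":-0.84},{"hand":0.6,"dx":46,"dy":0,"dz":88,"yaw":-0.96},{"hand":0.6,"dx":52,"dy":0,"dz":100,"yaw":-1.08},{"hand":0.6,"dx":57,"dy":0,"dz":110,"yaw":-1.2},{"hand":0.6,"dx":62,"dy":0,"dz":120,"yaw":-1.32},{"hand":0.6,"dx":67,"dy":0,"dz":130,"yaw":-1.44}]'
python3 - <<'E'
from h import *
st();print(arc(-81,.25,r=.083))
E
```

```text
clock: 15.25
position: [0.4789, 0.1961, 0.2538]
tool_rot: [-1.572, 0.001, -0.565]
force: [-0.5, -0.7, -0.9]
grip_width: 0.0337
t15.25 [0.4789 0.1961 0.2538] rot [-1.572e+00  1.000e-03 -5.650e-01] r83.9 th-81.13 F [-0.53 -0.67 -0.86] Ftan(+acw) -0.62 w0.0337 q7 -0.75
{"dx":-0.5,"dy":3.8,"dz":0.8,"yaw":-0.722}
```

```bash
python3 -m crank '[{"hand":0.6,"dx":0,"dy":3,"dz":0.8,"yaw":-0.12},{"hand":0.6,"dx":0,"dy":3,"dz":0.8,"yaw":-0.24},{"hand":0.6,"dx":0,"dy":3,"dz":0.8,"yaw":-0.36},{"hand":0.6,"dx":0,"dy":3,"dz":0.8,"yaw":-0.48},{"hand":0.6,"dx":0,"dy":3,"dz":0.8,"yaw":-0.6},{"hand":0.6,"dx":0,"dy":3,"dz":0.8,"yaw":-0.72},{"hand":0.6,"dx":0,"dy":3,"dz":0.8,"yaw":-0.72},{"hand":0.6,"dx":0,"dy":3,"dz":0.8,"yaw":-0.72}]'
python3 - <<'E'
from h import *
st();redang();print(arc(-81,.16,r=.083))
for n in ("scene",):
  im=bot.grab_frame(n)[:,:,::-1]
  im=im[90:230,140:290] if n=="scene" else im[170:310,110:250]
  cv2.imwrite(f"pics/{n}9.png",cv2.resize(im,None,fx=4.2,fy=4.2,interpolation=cv2.INTER_CUBIC))
E
```

```text
clock: 15.92
position: [0.4793, 0.197, 0.2511]
tool_rot: [-1.571, 0.001, 0.145]
force: [-0.2, -0.6, 1.1]
grip_width: 0.0341
t15.92 [0.4793 0.197  0.2511] rot [-1.571e+00  1.000e-03  1.450e-01] r83.0 th-80.81 F [-0.25 -0.64  1.14] Ftan(+acw) -0.35 w0.0341 q7 -0.14
{"dx":-0.4,"dy":91.3,"dz":-0.1,"yaw":-0.012}
```

View pics/scene9.png

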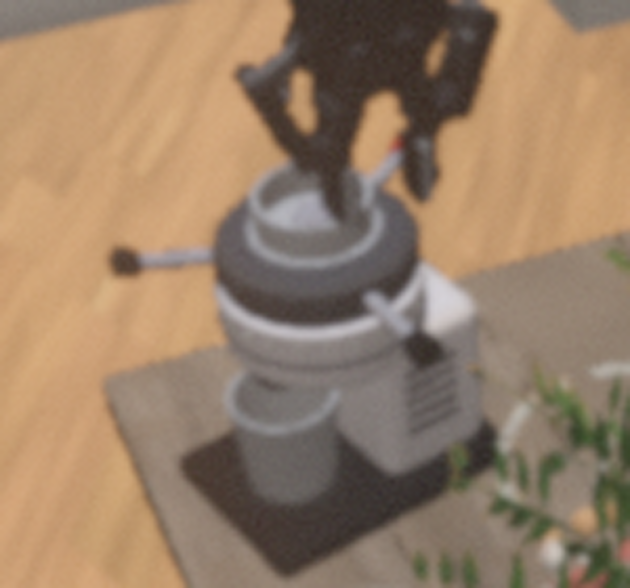

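```bash
python3 -c "
from h import *
print('A',ang('scene',(125,262),140,90),'B',ang('scene',(426,347),140,90))"
python3 -m crank '[{"hand":0.6,"dx":0,"dy":30,"dz":0,"yaw":-0.01},{"hand":0.6,"dx":0,"dy":45,"dz":0,"yaw":-0.01},{"hand":0.6,"dx":0,"dy":60,"dz":0,"yaw":-0.01},{"hand":0.6,"dx":0,"dy":75,"dz":0,"yaw":-0.01},{"hand":0.6,"dx":0,"dy":91,"dz":0,"yaw":-0.01},{"hand":0.6,"dx":0,"dy":91,"dz":0,"yaw":-0.01},{"hand":0.6,"dx":0,"dy":91,"dz":0,"yaw":-0.01}]';python3 -c "
from h import *
st();redang();print(arc(-85,.16,r=.083))"
```

```text
A (np.float64(108.22639001864894), np.float64(162.80615223074773)) B (np.float64(110.30497056045226), np.float64(-78.13865417733716))
clock: 16.65
position: [0.4793, 0.197, 0.1605]
tool_rot: [-1.572, 0.001, 0.157]
force: [0.5, -0.5, 0.3]
grip_width: 0.034
t16.65 [0.4793 0.197  0.1605] rot [-1.572e+00  1.000e-03  1.570e-01] r83.0 th-80.79 F [ 0.49 -0.51  0.28] Ftan(+acw) 0.40 w0.0340 q7 -0.05
top red r109 A-angle 162.5 clicks 16.97
{"dx":-6.7,"dy":1.5,"dz":-0.0,"yaw":0.071}
```

```bash
python3 -m crank '[{"hand":0.6,"dx":-3,"dy":0,"dz":0,"yaw":0.04},{"hand":0.6,"dx":-6.5,"dy":0,"dz":0.2,"yaw":0.07},{"hand":0.6,"dx":-6.5,"dy":0,"dz":0.2,"yaw":0.07}]'>/dev/null; python3 -c "from h import *;st();redang()"
python3 -m crank '[{"hand":0.6,"dx":-1,"dy":0,"dz":0,"yaw":0.012},{"hand":0.6,"dx":-2,"dy":0,"dz":0,"yaw":0.024},{"hand":0.6,"dx":-2,"dy":0,"dz":0,"yaw":0.024}]'>/dev/null; python3 -c "from h import *;st();redang();st()"
```

```text
t17.00 [0.473  0.1966 0.1616] rot [-1.57e+00 -1.00e-03  8.70e-02] r82.7 th-85.14 F [-0.21  0.38  0.01] Ftan(+acw) -0.17 w0.0342 q7 -0.11
top red r109 A-angle 162.5 clicks 16.97
t17.35 [0.4719 0.1966 0.1612] rot [-1.57  -0.002  0.064] r82.6 th-85.90 F [3.8  0.7  0.45] Ftan(+acw) 3.84 w0.0345 q7 -0.13
top red r108 A-angle 162.5 clicks 16.97
t17.45 [0.4718 0.1966 0.1611] rot [-1.57  -0.002  0.065] r82.7 th-85.96 F [4.84 1.53 1.57] Ftan(+acw) 4.94 w0.0343 q7 -0.13
```

```bash
python3 -m crank '[{"hand":0.6,"dx":-0.8,"dy":0,"dz":0,"yaw":0.01},{"hand":0.6,"dx":-1.5,"dy":0,"dz":0,"yaw":0.018},{"hand":0.6,"dx":-1.5,"dy":0,"dz":0,"yaw":0.018}]'>/dev/null; python3 -c "from h import *;st();redang();st()"
```

```text
t17.70 [0.4714 0.1968 0.1614] rot [-1.57  -0.004  0.047] r82.4 th-86.21 F [12.    3.13 -1.63] Ftan(+acw) 12.18 w0.0342 q7 -0.15
top red r109 A-angle 162.2 clicks 16.99
t17.80 [0.4714 0.1967 0.1614] rot [-1.57  -0.004  0.047] r82.4 th-86.23 F [10.69  3.07 -2.16] Ftan(+acw) 10.87 w0.0344 q7 -0.15
```

```bash
python3 -m crank '[{"hand":0.6,"dx":5,"dy":0,"dz":0.1,"yaw":-0.05},{"hand":0.6,"dx":10,"dy":0,"dz":0.6,"yaw":-0.12},{"hand":0.6,"dx":14.4,"dy":0,"dz":1.3,"yaw":-0.175},{"hand":0.6,"dx":18,"dy":0,"dz":2,"yaw":-0.218},{"hand":0.6,"dx":21.5,"dy":0,"dz":2.8,"yaw":-0.262},{"hand":0.6,"dx":25,"dy":0,"dz":3.9,"yaw":-0.305},{"hand":0.6,"dx":28.4,"dy":0,"dz":5,"yaw":-0.349},{"hand":0.6,"dx":31.8,"dy":0,"dz":6.3,"yaw":-0.393},{"hand":0.6,"dx":35.1,"dy":0,"dz":7.8,"yaw":-0.436},{"hand":0.6,"dx":38.3,"dy":0,"dz":9.4,"yaw":-0.48},{"hand":0.6,"dx":41.5,"dy":0,"dz":11.1,"yaw":-0.524},{"hand":0.6,"dx":41.5,"dy":0,"dz":11.1,"yaw":-0.524}]';python3 - <<'E'
from h import *
st();redang();
for t in range(-54,-18,3):print(t,arc(t,.16,r=.083))
E
```

```text
clock: 18.8
position: [0.5107, 0.2093, 0.1606]
tool_rot: [-1.571, 0.0, 0.573]
force: [-0.6, -0.2, 0.3]
grip_width: 0.0339
t18.80 [0.5107 0.2093 0.1606] rot [-1.571  0.     0.573] r82.8 th-57.36 F [-0.58 -0.19  0.27] Ftan(+acw) -0.59 w0.0339 q7 0.30
top red r109 A-angle 177.3 clicks 15.98
-54 {"dx":5.4,"dy":0.6,"dz":0.0,"yaw":-0.059}
-51 {"dx":9.7,"dy":0.6,"dz":0.4,"yaw":-0.111}
-48 {"dx":14.0,"dy":0.6,"dz":1.0,"yaw":-0.164}
-45 {"dx":18.3,"dy":0.6,"dz":1.8,"yaw":-0.216}
-42 {"dx":22.5,"dy":0.6,"dz":2.9,"yaw":-0.269}
-39 {"dx":26.7,"dy":0.6,"dz":4.1,"yaw":-0.321}
-36 {"dx":30.8,"dy":0.6,"dz":5.6,"yaw":-0.373}
-33 {"dx":34.8,"dy":0.6,"dz":7.3,"yaw":-0.426}
-30 {"dx":38.7,"dy":0.6,"dz":9.2,"yaw":-0.478}
-27 {"dx":42.5,"dy":0.6,"dz":11.3,"yaw":-0.530}
-24 {"dx":46.2,"dy":0.6,"dz":13.6,"yaw":-0.583}
-21 {"dx":49.7,"dy":0.6,"dz":16.1,"yaw":-0.635}
```

```bash
python3 -m crank '[{"hand":0.6,"dx":5.4,"dy":0.5,"dz":0,"yaw":-0.06},{"hand":0.6,"dx":9.7,"dy":0.5,"dz":0.4,"yaw":-0.11},{"hand":0.6,"dx":14,"dy":0.5,"dz":1,"yaw":-0.164},{"hand":0.6,"dx":18.3,"dy":0.5,"dz":1.8,"yaw":-0.216},{"hand":0.6,"dx":22.5,"dy":0.5,"dz":2.9,"yaw":-0.27},{"hand":0.6,"dx":26.7,"dy":0.5,"dz":4.1,"yaw":-0.32},{"hand":0.6,"dx":30.8,"dy":0.5,"dz":5.6,"yaw":-0.373},{"hand":0.6,"dx":34.8,"dy":0.5,"dz":7.3,"yaw":-0.426},{"hand":0.6,"dx":38.7,"dy":0.5,"dz":9.2,"yaw":-0.478},{"hand":0.6,"dx":38.7,"dy":0.5,"dz":9.2,"yaw":-0.478}]';python3 - <<'E'
from h import *
st();redang();
for t in range(-27,18,3):print(t,arc(t,.16,r=.083))
E
```

```text
clock: 19.73
position: [0.538, 0.2382, 0.1601]
tool_rot: [-1.571, 0.0, 1.051]
force: [0.3, -0.1, -0.5]
grip_width: 0.0342
t19.73 [0.538  0.2382 0.1601] rot [-1.571  0.     1.051] r82.8 th-29.54 F [ 0.25 -0.09 -0.51] Ftan(+acw) 0.04 w0.0342 q7 0.66
scene red r115 A-angle 205.5 clicks 14.10
top red r109 A-angle 207.0 clicks 14.00
-27 {"dx":4.3,"dy":0.1,"dz":0.0,"yaw":-0.053}
-24 {"dx":8.7,"dy":0.1,"dz":0.4,"yaw":-0.106}
-21 {"dx":13.0,"dy":0.1,"dz":1.0,"yaw":-0.158}
-18 {"dx":17.2,"dy":0.1,"dz":1.8,"yaw":-0.210}
-15 {"dx":21.5,"dy":0.1,"dz":2.8,"yaw":-0.263}
-12 {"dx":25.6,"dy":0.1,"dz":4.0,"yaw":-0.315}
-9 {"dx":29.7,"dy":0.1,"dz":5.5,"yaw":-0.368}
-6 {"dx":33.7,"dy":0.1,"dz":7.1,"yaw":-0.420}
-3 {"dx":37.6,"dy":0.1,"dz":9.0,"yaw":-0.472}
0 {"dx":41.5,"dy":0.1,"dz":11.1,"yaw":-0.525}
3 {"dx":45.2,"dy":0.1,"dz":13.4,"yaw":-0.577}
6 {"dx":48.7,"dy":0.1,"dz":15.8,"yaw":-0.629}
9 {"dx":52.2,"dy":0.1,"dz":18.5,"yaw":-0.682}
12 {"dx":55.5,"dy":0.1,"dz":21.3,"yaw":-0.734}
15 {"dx":58.6,"dy":0.1,"dz":24.3,"yaw":-0.786}
```

3 clicks back (17 → 14). Two more, then the last one separately.

```bash
python3 -m crank '[{"hand":0.6,"dx":4.3,"dy":0,"dz":0,"yaw":-0.053},{"hand":0.6,"dx":8.7,"dy":0,"dz":0.4,"yaw":-0.106},{"hand":0.6,"dx":13,"dy":0,"dz":1,"yaw":-0.158},{"hand":0.6,"dx":17.2,"dy":0,"dz":1.8,"yaw":-0.21},{"hand":0.6,"dx":21.5,"dy":0,"dz":2.8,"yaw":-0.263},{"hand":0.6,"dx":25.6,"dy":0,"dz":4,"yaw":-0.315},{"hand":0.6,"dx":29.7,"dy":0,"dz":5.5,"yaw":-0.368},{"hand":0.6,"dx":33.7,"dy":0,"dz":7.1,"yaw":-0.42},{"hand":0.6,"dx":37.6,"dy":0,"dz":9,"yaw":-0.472},{"hand":0.6,"dx":41.5,"dy":0,"dz":11.1,"yaw":-0.525},{"hand":0.6,"dx":41.5,"dy":0,"dz":11.1,"yaw":-0.525},{"hand":0.6,"dx":41.5,"dy":0,"dz":11.1,"yaw":-0.525}]';python3 - <<'E'
from h import *
st();redang();
for t in range(3,18,3):print(t,arc(t,.16,r=.083))
E
```

```text
clock: 20.83
position: [0.549, 0.2791, 0.1602]
tool_rot: [-1.571, 0.0, 1.571]
force: [0.3, 0.7, 0.3]
grip_width: 0.0339
t20.83 [0.549  0.2791 0.1602] rot [-1.571  0.     1.571] r83.0 th0.09 F [0.26 0.71 0.31] Ftan(+acw) 0.71 w0.0339 q7 1.05
scene red r113 A-angle 237.0 clicks 12.00
top red r109 A-angle 236.8 clicks 12.02
3 {"dx":4.5,"dy":0.2,"dz":0.2,"yaw":-0.052}
6 {"dx":8.8,"dy":0.2,"dz":0.6,"yaw":-0.105}
9 {"dx":13.1,"dy":0.2,"dz":1.1,"yaw":-0.157}
12 {"dx":17.4,"dy":0.2,"dz":1.9,"yaw":-0.209}
15 {"dx":21.6,"dy":0.2,"dz":2.9,"yaw":-0.262}
```

```bash
python3 -m crank '[{"hand":0.6,"dx":4.5,"dy":0,"dz":0.2,"yaw":-0.052},{"hand":0.6,"dx":8.8,"dy":0,"dz":0.6,"yaw":-0.105},{"hand":0.6,"dx":13,"dy":0,"dz":1.1,"yaw":-0.157},{"hand":0.6,"dx":16,"dy":0,"dz":1.6,"yaw":-0.19},{"hand":0.6,"dx":19,"dy":0,"dz":2.2,"yaw":-0.23},{"hand":0.6,"dx":21.6,"dy":0,"dz":2.9,"yaw":-0.262},{"hand":0.6,"dx":21.6,"dy":0,"dz":2.9,"yaw":-0.262},{"hand":0.6,"dx":21.6,"dy":0,"dz":2.9,"yaw":-0.262}]';python3 - <<'E'
from h import *
st();redang()
E
```

```text
clock: 21.6
position: [0.5461, 0.3009, 0.1602]
tool_rot: [-1.571, -0.0, 1.835]
force: [-0.0, -0.6, -0.5]
grip_width: 0.0341
t21.60 [0.5461 0.3009 0.1602] rot [-1.571 -0.     1.835] r83.1 th15.32 F [-0.02 -0.64 -0.46] Ftan(+acw) -0.61 w0.0341 q7 1.23
scene red r112 A-angle 251.3 clicks 11.05
top red r114 A-angle 250.7 clicks 11.09
```

```bash
python3 -m crank '[{"hand":0.6,"dx":-3,"dy":0,"dz":0,"yaw":0},{"hand":0.6,"dx":-3,"dy":-20,"dz":0,"yaw":0},{"hand":0.6,"dx":-3,"dy":-45,"dz":0,"yaw":0},{"hand":0.6,"dx":-3,"dy":-80,"dz":0,"yaw":0},{"hand":0.6,"dx":-3,"dy":-120,"dz":0,"yaw":0},{"hand":0.6,"dx":-3,"dy":-120,"dz":0,"yaw":0}]';python3 - <<'E'
from h import *
st();redang();print(rel(.40,.50,.30,1.2))
im=bot.grab_frame("scene")[:,:,::-1]
cv2.imwrite("pics/scene10.png",cv2.resize(im[90:230,140:290],None,fx=4.2,fy=4.2,interpolation=cv2.INTER_CUBIC))
E
```

```text
clock: 22.2
position: [0.5493, 0.2988, 0.2876]
tool_rot: [-1.58, -0.003, 1.835]
force: [0.7, 0.9, 0.2]
grip_width: 0.0345
t22.20 [0.5493 0.2988 0.2876] rot [-1.58  -0.003  1.835] r85.6 th13.39 F [0.72 0.87 0.18] Ftan(+acw) 0.68 w0.0345 q7 1.24
scene red r112 A-angle 251.5 clicks 11.03
{"dx":233.5,"dy":-18.1,"dz":89.7,"yaw":0.635}
```

View pics/scene10.png

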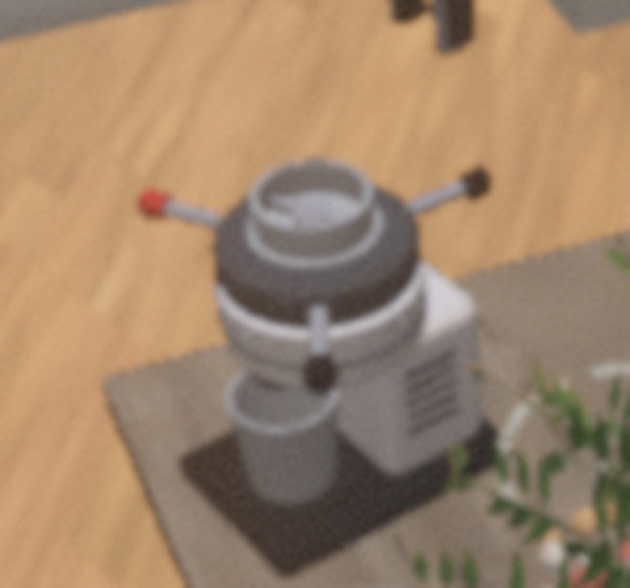

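```bash
python3 -m crank '[{"hand":0.6,"dx":30,"dy":-18,"dz":12,"yaw":0},{"hand":0.6,"dx":65,"dy":-18,"dz":25,"yaw":0},{"hand":0.6,"dx":100,"dy":-18,"dz":38,"yaw":0},{"hand":0.6,"dx":135,"dy":-18,"dz":52,"yaw":0},{"hand":0.6,"dx":170,"dy":-18,"dz":65,"yaw":0},{"hand":0.6,"dx":200,"dy":-18,"dz":78,"yaw":0},{"hand":0.6,"dx":233,"dy":-18,"dz":90,"yaw":0},{"hand":0.6,"dx":260,"dy":-18,"dz":110,"yaw":0},{"hand":0.6,"dx":280,"dy":-18,"dz":140,"yaw":0},{"hand":0.6,"dx":280,"dy":-18,"dz":140,"yaw":0},{"hand":0.6,"dx":280,"dy":-18,"dz":140,"yaw":0}]';python3 - <<'E'
from h import *
st();redang()
im=bot.grab_frame("top")[:,:,::-1]
cv2.imwrite("pics/top11.png",im)
E
```

```text
clock: 23.27
position: [0.3363, 0.5321, 0.2969]
tool_rot: [-1.569, 0.001, 1.839]
force: [0.6, 0.1, -0.3]
grip_width: 0.034
t23.27 [0.3363 0.5321 0.2969] rot [-1.569e+00  1.000e-03  1.839e+00] r284.4 th117.13 F [ 0.6   0.14 -0.33] Ftan(+acw) -0.60 w0.0340 q7 0.71
scene red r112 A-angle 251.8 clicks 11.01
top red r109 A-angle 251.6 clicks 11.03
```

View pics/top11.png

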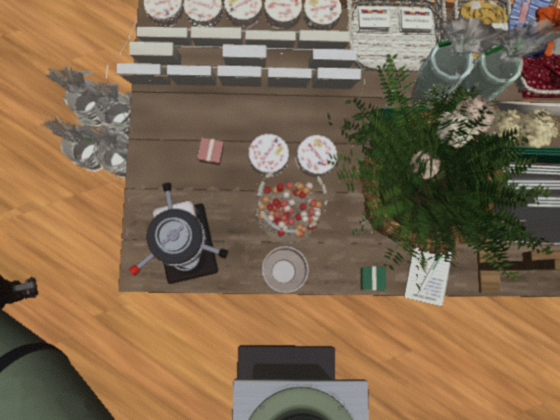

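```bash
python3 -c "
from workcell import bot
print(bot.job_done())"
```

```text
the job is handed in; nothing more can be done
None
```

The grinder is zeroed and set. The burrs touched at the 17th click clockwise, and the collar now rests six clicks anticlockwise of that, with the arm clear. I handed the job in at 23.3 s; no verdict came back.

- **Finding contact:** I turned the collar with the fingers either side of a spoke rod. From click 10 I pressed a few millimetres past each click. Clicks 10 to 16 gave only 1–3 N. At click 17 the collar held against about 15 N without clicking, and rested in that click when released. A second push on another spoke confirmed it, holding at about 11–12 N.
- **Turning back:** I counted the clicks back with the camera as 17, 16, 14, 12, 11. After the arm withdrew, both cameras put the collar at 11.01 and 11.03 clicks from the start.
- **Other objects:** The cup, hopper and both gift boxes look unmoved in the last pictures. I judged this by eye and did not measure them.

Three things went other than expected:
- **Stiffer contact:** At contact the collar moved only about 0.5 mm under 11–15 N, far stiffer than the 2.5 N/mm stated. I still took click 17 as contact, because it took more than twice the 6 N that passes a click and would not move on. The spokes had also stood in the same three positions at click 9 without being blocked.
- **Mistyped move:** I typed one row wrongly early on, around clicks 5 to 7. It pushed the collar up to about two clicks further at up to 15 N, well before any possible contact.
- **Harder first touch:** The first contact reached about 15 N, above the 9–10 N I had aimed for but well below the 40 N at which the burrs jam.

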